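# Lay the tall game carton on its back on the tray

### The arm

A 6-joint arm with a two-finger parallel gripper is mounted at the origin on the work surface. World frame = base frame: x ahead of the robot, y to its left, z up, the work surface at z = 0. Lengths are in m, angles in rad, forces in N, time in s.
With the tool pointing down it reaches from about 0.3 to 0.775 m from the base axis. Payload 14.6 kg.
Tool frame: the origin (TCP) lies at the centre of the arm's flange, where the gripper is bolted on; the fingertips stand 199 mm ahead of it and the grasp point (between the pads) lies ctrl.tcp_to_grasp ahead of it (ctrl.tcp_to_grasp is the distance from the TCP to the grasp point, in m); z points along the fingers, y is the line along which they close (so a half turn about z gives the same grasp; the last joint's range is limited). The gripper opens to 94 mm and grips with 3 to 60 N. Pads are 16 mm wide; open, the fingers measure 119 mm over their backs; the gripper's body (75 mm by 177 mm) begins 78 mm behind the grasp point.
Start: joints at [1.16, 0.3, 1.521, -0, 1.321, -0.067], TCP at [0.185, 0.518, 0.405] pointing down, gripper open.
Joint ranges: [-3.03, 3.03], [-0.79, 2.21], [0.23, 2.52], [-1.04, 4.18], [0, 3.07], [-2.55, 2.55]. Speed limits (rad/s): [2.22, 2.22, 2.57, 3.14, 3.14, 3.14].

### API

Orientations are given as [roll, pitch, yaw] about the fixed x, y, z axes, in that order (R = Rz(yaw) Ry(pitch) Rx(roll)).
In Python, from station import ctrl gives the robot as it stands. The module is installed in compiled form; this text tells all that it offers.
- The arm moves only by the shell command python3 -m jog 'ROWS' [OPENING] [FORCE]. ROWS is JSON, a list of rows, each a list of 6 numbers: the shift along the tool's x, y, z in cm, then the turn, a rotation vector about the tool's x, y, z in rad. In form: [[tx, ty, tz, ax, ay, az], ...]. A call has 1 to 8 rows; each row is the pose to reach, as a shift and turn from the pose commanded when the call began, along the tool's axes at that moment; what a row does not reach only later rows make up. A row lasts 1/10 s, in which the tool goes at most 50 mm and 8.59 degrees, less where a joint would pass 70% of its speed; a pose out of reach is approached as far as the arm can. A call with a gripper value outside its range is refused whole. OPENING is the opening in per cent of the stroke, from 0 (shut) to 100 (fully open), set as the call begins (- or left out, the last holds). The fingers move at their own pace and stop on an object; FORCE is the grip in N (left out, the last holds). Time passes only in rows, so rows that repeat a pose let the fingers close. It gives the time, the measured TCP pose, the force, the opening and the grip force at its end, in the units of the state.
- ctrl.get_obs(): the state, without advancing time (a new reading comes with each control period).
- ctrl.camera(name): name is "side" or "top"; returns a dict with "img" (480x640x3 uint8, blue, green, red), "intrinsics" (3x3 intrinsics, pixels), "k1" (the pictures are not rectified: a ray, as slopes to the right and down, at radius r is drawn at 1 + k1 r^2 times it, then the intrinsics apply), "R" (3x3) and "t" (3): a world point X has camera coordinates R X + t. Camera axes: x right, y down, z forward; pixel columns grow to the right and rows downward; lengths in m; the calibration is good to about 2 mm. A picture is of the moment at which its call begins. There is no depth.
- ctrl.hand_in(): hands the job in; it is judged then, once.
The state is a dict: "time_s": time; "qpos": joint angles; "joint_vel": joint speeds; "tau": joint torques, N m; "ee_pos": TCP position; "eef_rot": TCP orientation; "force": force on the tool from outside, world axes, zero at the start; "moment": the same for the moment, N m; "grip_width": finger opening in m; "grip_force": force on a finger pad.
Only numpy, scipy, OpenCV 4.12 (cv2) and the standard library are available. Lean on these libraries where they do the work, as an engineer would, in place of code of your own. Each camera call takes 0.05 s, during which the arm holds its last target. There are 200 camera calls.

### The job

Slide the standing game carton across the shelf, still upright, until its foot is squarely up against the tray's open front edge; then push its top so that it tips over that edge onto its back on the tray, without lifting or carrying it. Finish by pushing the lying carton across the tray until its lid end is squarely home against the tray's back rim, leaving the dishes, the jar and the solitaire board where they are.

Things in the scene. Friction and masses are not known exactly. Their poses are not given: they have to be found in the camera images.
- tray: Grey plastic tray fixed on the shelf, 184 mm deep (its x), 560 mm wide (its y). Origin: middle of its open front edge, at shelf level. Its x axis points level from front edge to back rim, roughly away from the robot; z up. The front edge (x = 0) is a solid upright step 14 mm high, without rim; the floor is flat, 14 mm above the shelf. The strip about y = 0 is free for the carton.
- carton: Closed cardboard game carton, loose, about 0.4 kg, 80 mm deep (its x), 115 wide (y), 160 high (z), a paler lid on the top 45 mm. Origin: centre of its underside. It starts upright on the shelf, 15 to 60 mm short of the tray's front edge, a little askew, its back face (+x) to the tray, its front (-x, blank label) to the robot. Lying on its back on the tray, its x axis points down.
- carton_foot_l (a point): Left (+y) end of the carton's lower back edge, at (40, 57.5, 2) mm in its frame. The carton stands on four 14 mm square felt pads, 2 mm thick, near the underside's corners. They slide easily (friction about 0.2): on the open shelf it slides, not tips, when pushed up to three quarters of its height.
- carton_foot_r (a point): Right (-y) end of the carton's lower back edge, at (40, -57.5, 2) mm in its frame. Tipped over the step, the carton first lies with its underside facing the robot, overhanging the front edge by about 12 mm.
- carton_top_l (a point): Left (+y) end of the carton's upper back edge, at (40, 57.5, 160) mm in its frame. Just after tipping it is about 30 mm short of the back rim; cardboard rubs on the tray with friction about 0.6.
- carton_top_r (a point): Right (-y) end of the carton's upper back edge, at (40, -57.5, 160) mm in its frame. The back rim's inner face, which this end must meet, is at x = +178 mm in the tray's frame; back and side rims rise 24 mm above the tray floor, the front has none.
- dishes: Bystander: tower of four stacked ceramic token dishes, 76 mm across, 92 mm high, loose on the tray to the right of the free strip. Origin: centre of its underside.
- jar: Bystander: clear jar with screw-top aluminium lid and two brown dice inside, 68 mm across, 105 mm high, loose on the tray beside the dishes (the two may have changed places). Origin: centre of its underside.
- board: Bystander: round wooden peg solitaire board with glass marbles, 130 mm across, 25 mm high, loose on the tray to the left of the free strip. Origin: centre of its underside.
Not all that is in view belongs to the job. Several things have the shape of the carton; the one meant has the colours described above.

How it is judged:
By the outcome, as a careful person would: the job done as asked, in the order asked, and still so for the second after the job is handed in, with the robot touching nothing.
It also fails if it takes over 51 s, if anything falls off the work surface, if the arm or the gripper's body presses on something with over 40 N, if the wrist force passes 120 N, or if a joint passes its speed limit or range.

## Working session

There is one attempt and no reset: what is moved stays moved. The work goes in short steps, Python scripts to look and compute and a shell command to move; the robot and the scene stay as the last step left them, time stands still between calls to the robot, and variables do not carry over. Pictures are saved under pics/ and viewed, at most 10 in all, crops included, and the job is handed in when it is done.

```bash
mkdir -p pics; cat > h.py <<'E'
import numpy as np, cv2
from station import ctrl
def cam(n,f=None):
    c=ctrl.camera(n)
    if f: cv2.imwrite('pics/'+f,c['img'])
    return c
def pix2w(c,uv,z):
    """world point at height z seen at pixel uv"""
    K=np.array(c['intrinsics'],float);k=c['k1']
    s=cv2.undistortPoints(np.array([[uv]],float),K,np.array([k,0,0,0,0.]))[0,0]
    R=np.array(c['R']);t=np.array(c['t'])
    d=R.T@np.array([s[0],s[1],1]);o=-R.T@t
    return o+d*(z-o[2])/d[2]
def w2pix(c,X):
    K=np.array(c['intrinsics'],float)
    r=cv2.Rodrigues(np.array(c['R'],float))[0]
    return cv2.projectPoints(np.array(X,float).reshape(-1,1,3),r,np.array(c['t'],float),K,np.array([c['k1'],0,0,0,0.]))[0][:,0]
E
python3 - <<'E'
from h import *
for n in('side','top'):
    c=cam(n,n+'0.png');print(n,c['k1'],-np.array(c['R']).T@c['t'])
o=ctrl.get_obs();print({k:np.round(v,3) for k,v in o.items()},ctrl.tcp_to_grasp)
E
```

```text
side -0.13304923087480525 [ 0.68808804 -0.42327195  0.83577689]
top -0.17067300550667333 [0.43009818 0.02973468 1.3268538 ]
{'time_s': np.float64(0.1), 'qpos': array([ 1.16 ,  0.3  ,  1.522,  0.   ,  1.321, -0.067]), 'joint_vel': array([ 0.   , -0.001,  0.   , -0.002,  0.   ,  0.   ]), 'tau': array([ 1.0000e-03, -5.3264e+01, -3.5328e+01,  7.1000e-02,  2.3000e-02,
        0.0000e+00]), 'ee_pos': array([0.185, 0.518, 0.404]), 'eef_rot': array([-3.141, -0.   ,  2.798]), 'force': array([-0.588, -0.324, -0.369]), 'moment': array([-0.011,  0.002,  0.02 ]), 'grip_force': np.float64(0.0), 'grip_width': np.float64(0.094)} 0.1804
```

View pics/side0.png

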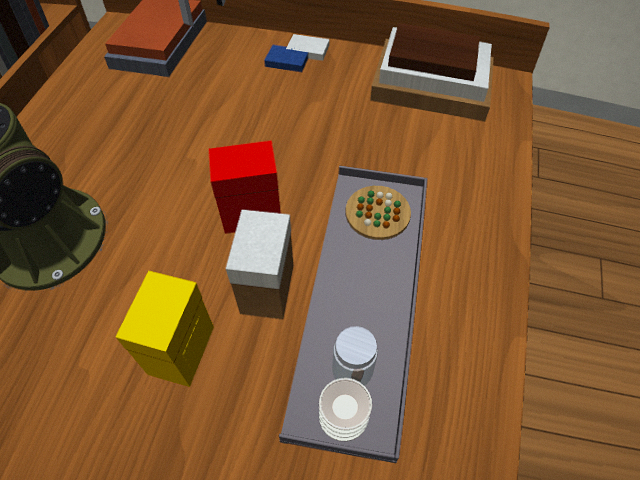

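View pics/top0.png

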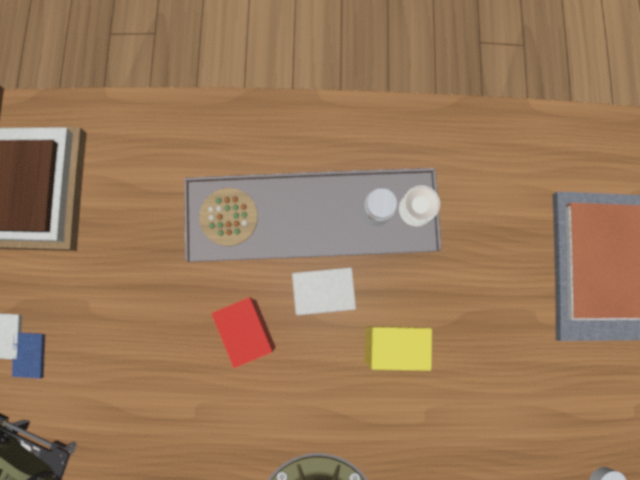

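The scene shows a grey-white-lidded carton at top-view px (323,291). The tray's front edge runs from (187,262) to (440,250), the board is at (228,216), the jar at (381,205) and the dishes at (420,205). The red and yellow boxes are decoys.

```bash
python3 - <<'E'
from h import *
for n,rect in(('top',(270,255,375,325)),('side',(220,205,300,290))):
    c=cam(n)
    im=c['img'];m=np.zeros(im.shape[:2],np.uint8)
    x0,y0,x1,y1=rect;p=im[y0:y1,x0:x1].astype(int)
    m[y0:y1,x0:x1]=((p.min(2)>(160))&(np.ptp(p,axis=2)<25))*255
    ct=max(cv2.findContours(m,cv2.RETR_EXTERNAL,cv2.CHAIN_APPROX_NONE)[0],key=cv2.contourArea)
    w=np.array([pix2w(c,q,.16)[:2]*1000 for q in ct[:,0]],np.float32)
    r=cv2.minAreaRect(w);print(n,r,cv2.boxPoints(r).round(0).tolist())
    if n=='top':
        g=[((187,262),.014),((440,250),.014),((186,180),.038),((433,171),.038)]
    else: g=[((340,168),.038),((425,180),.038),((282,438),.038),((397,460),.038)]
    for q,z in g: print(q,pix2w(c,q,z).round(4))
    for q,z in ([((228,216),.025),((381,205),.105),((421,205),.092)] if n=='top' else [((378,212),.02),((355,346),.105),((345,404),.092)]): print(' by',pix2w(c,q,z).round(3))
    cv2.imwrite(f'pics/{n}z.png',cv2.resize(im[140:340,170:460] if n=='top' else im[150:470,200:440],None,fx=2.5 if n=='top' else 1.8,fy=2.5 if n=='top' else 1.8,interpolation=cv2.INTER_CUBIC))
E
```

```text
top ((477.8283996582031, 1.1520919799804688), (81.41278076171875, 116.17010498046875), 6.935531139373779) [[430.0, 54.0], [444.0, -61.0], [525.0, -52.0], [511.0, 64.0]]
(187, 262) [0.5397 0.2998 0.014 ]
(440, 250) [ 0.5797 -0.2606  0.014 ]
(186, 180) [0.7192 0.3066 0.038 ]
(433, 171) [ 0.7538 -0.2407  0.038 ]
 by [0.643 0.211 0.025]
 by [ 0.661 -0.116  0.105]
 by [ 0.666 -0.203  0.092]
side ((476.256591796875, 0.1070098876953125), (79.9095230102539, 115.82992553710938), 6.748180389404297) [[430.0, 53.0], [443.0, -62.0], [523.0, -53.0], [509.0, 62.0]]
(340, 168) [0.5451 0.2916 0.038 ]
(425, 180) [0.7211 0.3035 0.038 ]
(282, 438) [ 0.5844 -0.2596  0.038 ]
(397, 460) [ 0.7593 -0.2495  0.038 ]
 by [0.642 0.212 0.02 ]
 by [ 0.661 -0.114  0.105]
 by [ 0.666 -0.201  0.092]
```

View pics/topz.png

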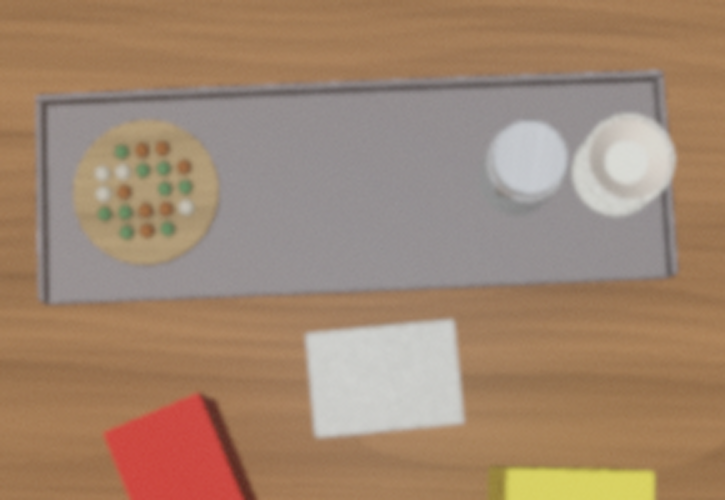

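```bash
cat >> h.py <<'E'
from scipy.spatial.transform import Rotation as Ro
PSI=.071; O=np.array([.561,.018,0]); F=np.array([np.cos(PSI),np.sin(PSI),0]); L=np.array([-F[1],F[0],0]); U=np.array([0,0,1.])
def row(tip,th):
    """jog row taking the fingertip centre to tip (tray frame, m), tilted th deg forward; also state"""
    o=ctrl.get_obs(); R0=Ro.from_euler('xyz',o['eef_rot']).as_matrix(); p=np.array(o['ee_pos'])
    th=np.radians(th); z=np.sin(th)*F-np.cos(th)*U
    Rt=np.c_[np.cross(L,z),L,z]
    w=O+tip[0]*F+tip[1]*L+tip[2]*U
    d=R0.T@(w-.199*z-p)*100; r=Ro.from_matrix(R0.T@Rt).as_rotvec()
    t=p+.199*R0[:,2]-O
    print('row',np.r_[d.round(2),r.round(3)].tolist(),'tip now',np.round([t@F,t@L,t[2]],4),'F',np.round(np.array(o['force']),1),'t',round(float(o['time_s']),2))
E
python3 - <<'E'
from h import *
row([-.17,-.010,.24],30)
c=cam('top')
for q in [(272,350),(252,299),(213,314),(235,366),(371,328),(432,328),(371,370)]: print(q,pix2w(c,q,.16).round(3))
c=cam('side')
for q in [(213,178),(277,170),(117,338),(190,290)]: print(q,pix2w(c,q,.16).round(3))
E
```

```text
row [-27.95, -46.17, -0.77, -0.109, -0.516, -0.405] tip now [-0.3393  0.5251  0.2053] F [-0.   0.7  0.8] t 0.2
(272, 350) [0.361 0.098 0.16 ]
(252, 299) [0.459 0.139 0.16 ]
(213, 314) [0.428 0.214 0.16 ]
(235, 366) [0.329 0.168 0.16 ]
(371, 328) [ 0.408 -0.093  0.16 ]
(432, 328) [ 0.409 -0.213  0.16 ]
(371, 370) [ 0.327 -0.094  0.16 ]
(213, 178) [0.358 0.106 0.16 ]
(277, 170) [0.461 0.151 0.16 ]
(117, 338) [ 0.33  -0.213  0.16 ]
(190, 290) [ 0.404 -0.111  0.16 ]
```

```bash
python3 -m jog '[[0,0,-5,0,0,0],[-28,-46,-0.8,-0.109,-0.516,-0.405],[-28,-46,-0.8,-0.109,-0.516,-0.405],[-28,-46,-0.8,-0.109,-0.516,-0.405],[-28,-46,-0.8,-0.109,-0.516,-0.405],[-28,-46,-0.8,-0.109,-0.516,-0.405],[-28,-46,-0.8,-0.109,-0.516,-0.405],[-28,-46,-0.8,-0.109,-0.516,-0.405]]' 65; python3 -c "
from h import *
row([-.17,-.010,.24],30)"
```

```text
time_s: 1.1
ee_pos: [0.2551, 0.1749, 0.4274]
eef_rot: [3.141, 0.525, -3.07]
force: [1.3, 0.5, 0.4]
grip_width: 0.0611
grip_force: 0.0
row [-1.35, -18.83, 2.51, 0.001, 0.002, 0.001] tip now [-0.1942  0.1784  0.2552] F [1.3 0.5 0.4] t 1.1
```

```bash
python3 -m jog '[[-1.3,-19,1,0,0,0],[-1.3,-19,1,0,0,0],[-1.3,-19,1,0,0,0],[-1.3,-19,1,0,0,0],[-1.3,-19,2.5,0,0,0],[-1.3,-19,2.5,0,0,0]]'; python3 -c "
from h import *
row([-.16,-.010,.105],30)
cam('side','s1.png')"
```

```text
time_s: 1.7
ee_pos: [0.293, -0.0139, 0.4113]
eef_rot: [3.141, 0.522, -3.077]
force: [-0.3, 0.2, -0.8]
grip_width: 0.0612
grip_force: 0.0
row [5.81, 0.29, 12.11, -0.002, -0.001, -0.005] tip now [-0.1703 -0.0133  0.2388] F [-0.3  0.2 -0.8] t 1.7
```

View pics/s1.png

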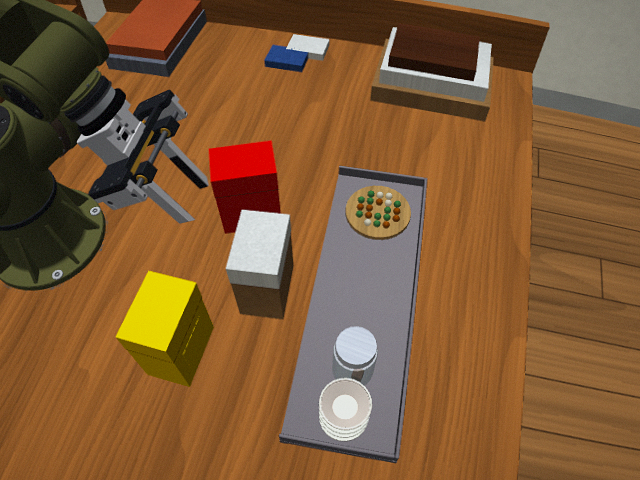

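The picture shows the gripper behind the carton, with its wide body along y and its fingertips at about (200,190) and (185,215). I'll lower it now.

```bash
python3 -m jog '[[5.8,0.3,12,0,0,0],[5.8,0.3,12,0,0,0],[5.8,0.3,12,0,0,0],[5.8,0.3,12,0,0,0],[5.8,0.3,12,0,0,0]]'; python3 -c "
from h import *
row([-.14,-.010,.10],30);row([-.097,-.010,.10],30)"
```

```text
time_s: 2.25
ee_pos: [0.3027, -0.0069, 0.2804]
eef_rot: [3.141, 0.523, -3.069]
force: [1.2, -0.5, 1.6]
grip_width: 0.0613
grip_force: 0.0
row [-1.32, -0.36, 1.69, 0.002, -0.0, 0.001] tip now [-0.1599 -0.0062  0.108 ] F [ 1.2 -0.5  1.6] t 2.25
row [-5.04, -0.36, 3.84, 0.002, -0.0, 0.001] tip now [-0.1599 -0.0062  0.108 ] F [ 1.2 -0.5  1.6] t 2.25
```

```bash
python3 -m jog '[[-0.7,-0.2,1.2,0,0,0],[-1.3,-0.4,1.7,0,0,0],[-1.9,-0.4,2.05,0,0,0],[-2.6,-0.4,2.4,0,0,0],[-3.2,-0.4,2.8,0,0,0],[-3.9,-0.4,3.2,0,0,0],[-4.5,-0.4,3.5,0,0,0],[-5.0,-0.4,3.8,0,0,0]]'; python3 -c "
from h import *
row([-.087,-.010,.10],30)
c=cam('top','t2.png');im=c['img'][230:350,230:410];cv2.imwrite('pics/t2.png',cv2.resize(im,None,fx=4,fy=4,interpolation=cv2.INTER_CUBIC))"
```

```text
time_s: 3.05
ee_pos: [0.3654, -0.007, 0.2714]
eef_rot: [3.141, 0.523, -3.071]
force: [-2.1, -0.6, 0.7]
grip_width: 0.0611
grip_force: 0.6
row [-0.95, 0.11, 0.44, 0.0, -0.0, -0.0] tip now [-0.0975 -0.011   0.0991] F [-2.1 -0.6  0.7] t 3.05
```

View pics/t2.png

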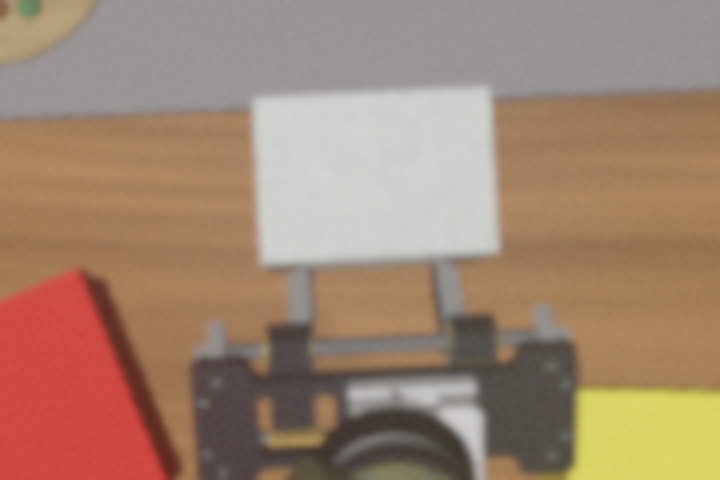

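The carton is now parallel to the tray and close to the front edge. I'll measure the gap.

```bash
cat >> h.py <<'E'
def top(c,rect,z=.16):
    im=c['img'];m=np.zeros(im.shape[:2],np.uint8);x0,y0,x1,y1=rect;p=im[y0:y1,x0:x1].astype(int)
    m[y0:y1,x0:x1]=((p.min(2)>165)&(np.ptp(p,axis=2)<25))*255
    ct=max(cv2.findContours(m,cv2.RETR_EXTERNAL,cv2.CHAIN_APPROX_NONE)[0],key=cv2.contourArea)
    w=np.array([((pix2w(c,q,z)-O)@F*1000,(pix2w(c,q,z)-O)@L*1000) for q in ct[:,0]],np.float32)
    r=cv2.minAreaRect(w);print('carton top (tray frame mm)',np.round(cv2.boxPoints(r),1).tolist(),r[2])
E
python3 - <<'E'
from h import *
c=cam('top');top(c,(270,245,375,325))
im=c['img'].astype(int);sat=np.ptp(im,axis=2);pts=[]
for u in list(range(195,285,5))+list(range(362,432,5)):
    col=cv2.GaussianBlur(sat[235:275,u].astype(np.float32).reshape(-1,1),(1,5),0).ravel();v=235+np.argmax(np.diff(col))+.5
    w=pix2w(c,(u,v),.014)-O;pts.append((w@L,w@F))
pts=np.array(pts)*1000;k=np.polyfit(pts[:,0],pts[:,1],1);print('edge slope,x0',k,(pts[:,1]-np.polyval(k,pts[:,0])).std())
c=cam('side');top(c,(220,195,310,295))
E
```

```text
carton top (tray frame mm) [[-89.9000015258789, -70.69999694824219], [-6.599999904632568, -71.0], [-6.199999809265137, 45.5], [-89.5, 45.79999923706055]] 89.7890625
edge slope,x0 [ 0.00500823 -1.54273037] 0.6565161578016607
carton top (tray frame mm) [[-91.0, -71.4000015258789], [-10.199999809265137, -71.5999984741211], [-10.0, 44.29999923706055], [-90.80000305175781, 44.5]] 89.89208984375
```

```bash
python3 -m jog '[[-0.3,0,0.15,0,0,0],[-0.5,0,0.3,0,0,0],[-0.7,0,0.4,0,0,0.0],[-0.9,0,0.5,0,0,0],[-0.9,0,0.5,0,0,0]]'; python3 - <<'E'
from h import *
row([-.083,-.010,.10],30)
c=cam('top');top(c,(270,235,375,325))
E
```

```text
time_s: 3.7
ee_pos: [0.3752, -0.0063, 0.2716]
eef_rot: [3.141, 0.524, -3.071]
force: [-1.5, 0.3, 0.2]
grip_width: 0.0609
grip_force: 0.7
row [-0.43, 0.11, 0.16, 0.0, 0.0, -0.0] tip now [-0.0875 -0.011   0.0993] F [-1.5  0.3  0.2] t 3.7
carton top (tray frame mm) [[-80.5, 46.29999923706055], [-79.80000305175781, -71.9000015258789], [3.5, -71.4000015258789], [2.700000047683716, 46.79999923706055]] 0.3673064112663269
```

```bash
python3 -m jog '[[1.3,0,-0.75,0,0,0],[1.3,0,-0.75,0,0,0],[1.3,0,-0.75,0,0,0]]'; python3 - <<'E'
from h import *
row([-.102,-.003,.03],30)
c=cam('top');top(c,(270,235,375,325))
c=cam('side');top(c,(220,195,310,295))
E
```

```text
time_s: 4.05
ee_pos: [0.3603, -0.0074, 0.2719]
eef_rot: [3.141, 0.525, -3.071]
force: [0.6, 0.0, 0.1]
grip_width: 0.061
grip_force: 0.0
row [3.44, 0.81, 6.04, 0.0, 0.001, -0.0] tip now [-0.1023 -0.0111  0.0996] F [0.6 0.  0.1] t 4.05
carton top (tray frame mm) [[-81.5, -71.0999984741211], [1.399999976158142, -71.4000015258789], [1.899999976158142, 46.5], [-81.0, 46.900001525878906]] 89.74840545654297
carton top (tray frame mm) [[-83.0, -71.4000015258789], [-2.0999999046325684, -71.69999694824219], [-1.7999999523162842, 44.20000076293945], [-82.5999984741211, 44.400001525878906]] 89.81945037841797
```

```bash
python3 -m jog '[[3.4,0.8,6,0,0,0],[3.4,0.8,6,0,0,0],[3.4,0.8,6,0,0,0],[2.7,0.8,6.4,0,0,0],[2.4,0.8,6.6,0,0,0],[2.2,0.8,6.7,0,0,0],[2.1,0.8,6.75,0,0,0],[2.1,0.8,6.75,0,0,0]]'; python3 -c "
from h import *
row([-.088,-.003,.03],30)"
```

```text
time_s: 4.95
ee_pos: [0.3749, 0.0017, 0.2032]
eef_rot: [3.141, 0.524, -3.071]
force: [-8.8, -1.0, 7.6]
grip_width: 0.0615
grip_force: 4.4
row [0.11, 0.01, 0.03, 0.001, 0.0, -0.0] tip now [-0.0872 -0.0029  0.0308] F [-8.8 -1.   7.6] t 4.95
```

```bash
python3 -m jog '[[1.3,0,-0.75,0,0,0],[1.3,0,-0.75,0,0,0],[-1.3,-0.9,-5.1,0,0,0],[-3.9,-0.9,-9.8,0,0,0],[-3.9,-0.9,-9.8,0,0,0],[-3.9,-0.9,-9.8,0,0,0]]'; python3 - <<'E'
from h import *
row([-.085,-.012,.135],30);row([-.015,-.012,.135],30)
c=cam('top');top(c,(270,235,375,325))
c=cam('side');top(c,(220,195,310,295))
E
```

```text
time_s: 5.55
ee_pos: [0.3609, -0.0085, 0.3087]
eef_rot: [-3.141, 0.528, -3.071]
force: [0.2, -0.7, -0.8]
grip_width: 0.061
grip_force: 0.0
row [-1.4, 0.02, 0.97, -0.001, 0.004, -0.0] tip now [-0.1013 -0.0124  0.1368] F [ 0.2 -0.7 -0.8] t 5.55
row [-7.45, 0.03, 4.5, -0.001, 0.004, -0.0] tip now [-0.1013 -0.0124  0.1368] F [ 0.2 -0.7 -0.8] t 5.55
carton top (tray frame mm) [[-81.0, -71.0999984741211], [2.0999999046325684, -71.4000015258789], [2.5999999046325684, 46.70000076293945], [-80.5, 47.099998474121094]] 89.7414321899414
carton top (tray frame mm) [[-82.4000015258789, -71.19999694824219], [-1.899999976158142, -71.69999694824219], [-1.2000000476837158, 44.20000076293945], [-81.69999694824219, 44.70000076293945]] 89.64156341552734
```

```bash
python3 -m jog '[[-1.2,0,0.7,0,0,0],[-2.1,0,1.2,0,0,0],[-3,0,1.7,0,0,0],[-3.9,0,2.2,0,0,0],[-4.8,0,2.8,0,0,0],[-5.6,0,3.25,0,0,0],[-6.4,0,3.7,0,0,0]]'; python3 -m jog '[[-0.6,0,0.35,0,0,0],[-1,0,0.6,0,0,0],[-1.3,0,0.75,0,0,0],[-1.3,0,0.75,0,0,0],[-1.3,0,0.75,0,0,0],[-1.3,0,0.75,0,0,0]]'; python3 -c "
from h import *
cam('side','s3.png');row([-.1,-.01,.15],30)"
```

```text
time_s: 6.35
ee_pos: [0.435, -0.0031, 0.3068]
eef_rot: [3.141, 0.523, -3.071]
force: [0.0, -0.6, 0.9]
grip_width: 0.0611
grip_force: 0.1
time_s: 6.95
ee_pos: [0.449, -0.0021, 0.307]
eef_rot: [3.141, 0.524, -3.071]
force: [0.6, 0.7, -0.3]
grip_width: 0.0612
grip_force: 0.0
row [6.71, 0.21, -5.65, 0.0, 0.0, -0.0] tip now [-0.0136 -0.012   0.1347] F [0.5 1.2 0.1] t 7.0
```

View pics/s3.png

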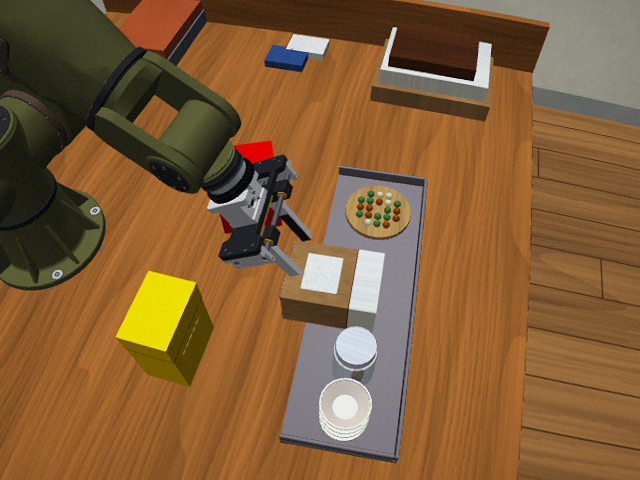

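The carton lies on its back, with its lid at about (367,290) pointing toward the rim. Next I retract, go down and push low.

```bash
python3 -m jog '[[3.9,0,-2.25,0,0,0],[4.8,0,-2.8,0,0,0],[6.5,0,0.2,0,0,0],[9,0,4.5,0,0,0],[9,0,4.5,0,0,0],[9,0,4.5,0,0,0]]'; python3 - <<'E'
from h import *
row([-.025,-.012,.05],30);row([.003,-.012,.05],30)
c=cam('top');im=c['img'];cv2.imwrite('pics/t4.png',cv2.resize(im[150:310,220:460],None,fx=3.3,fy=3.3,interpolation=cv2.INTER_CUBIC))
top(c,(270,165,375,225),.094)
E
```

```text
time_s: 7.6
ee_pos: [0.3943, -0.006, 0.2237]
eef_rot: [3.14, 0.522, -3.071]
force: [-0.2, -0.1, 2.0]
grip_width: 0.0612
grip_force: 0.0
row [-3.7, 0.01, 2.29, 0.001, -0.001, -0.001] tip now [-0.0687 -0.0119  0.0513] F [-0.2 -0.1  2. ] t 7.6
row [-6.13, 0.01, 3.69, 0.001, -0.001, -0.001] tip now [-0.0687 -0.0119  0.0513] F [-0.2 -0.1  2. ] t 7.6
carton top (tray frame mm) [[71.80000305175781, -72.5999984741211], [118.4000015258789, -72.80000305175781], [118.80000305175781, 46.5], [72.19999694824219, 46.599998474121094]] 89.81690216064453
```

View pics/t4.png

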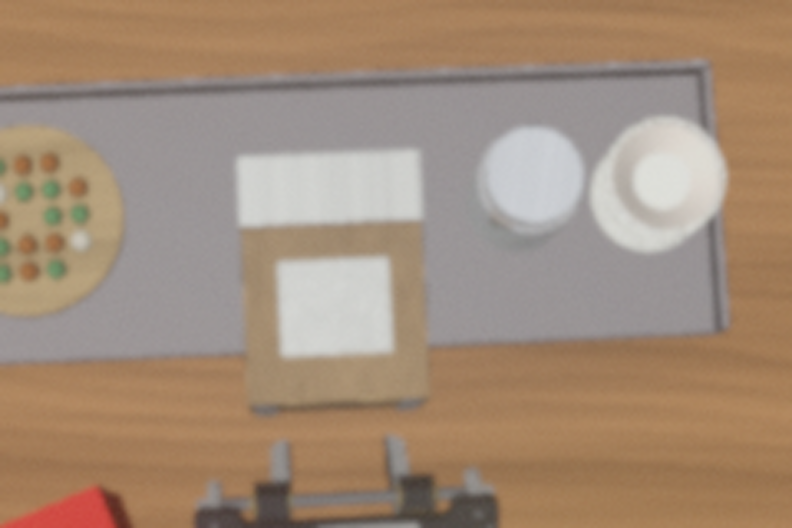

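```bash
python3 -m jog '[[-0.8,0,0.5,0,0,0],[-1.6,0,1,0,0,0],[-2.4,0,1.45,0,0,0],[-3.2,0,1.9,0,0,0],[-4,0,2.35,0,0,0],[-4.7,0,2.8,0,0,0],[-5.4,0,3.2,0,0,0],[-5.9,0,3.5,0,0,0]]'; python3 - <<'E'
from h import *
row([.010,-.012,.05],30)
c=cam('top')
top(c,(270,155,375,215),.094)
E
```

```text
time_s: 8.45
ee_pos: [0.463, -0.0011, 0.2221]
eef_rot: [3.141, 0.523, -3.071]
force: [-3.1, -0.7, 2.0]
grip_width: 0.0614
grip_force: 1.4
row [-0.84, 0.01, 0.46, 0.0, -0.0, -0.0] tip now [ 0.0004 -0.012   0.0497] F [-3.1 -0.7  2. ] t 8.45
carton top (tray frame mm) [[120.69999694824219, 47.0], [120.9000015258789, -71.9000015258789], [167.10000610351562, -71.80000305175781], [166.8000030517578, 47.099998474121094]] 0.12802159786224365
```

Around 10 mm remain, so I'll creep forward and watch the force.

```bash
python3 -m jog '[[-0.3,0,0.17,0,0,0],[-0.55,0,0.3,0,0,0],[-0.75,0,0.42,0,0,0],[-0.85,0,0.48,0,0,0],[-0.85,0,0.48,0,0,0]]'; python3 - <<'E'
from h import *
row([.012,-.012,.05],30)
c=cam('top')
top(c,(270,155,375,215),.094)
E
```

```text
time_s: 9.0
ee_pos: [0.4721, -0.0004, 0.2222]
eef_rot: [3.141, 0.524, -3.071]
force: [-0.2, 0.4, -0.1]
grip_width: 0.0611
grip_force: 0.4
row [-0.22, 0.01, 0.11, 0.0, -0.0, -0.0] tip now [ 0.0095 -0.012   0.0499] F [-0.2  0.4 -0.1] t 9.0
carton top (tray frame mm) [[130.60000610351562, 46.5], [130.6999969482422, -71.80000305175781], [175.89999389648438, -71.80000305175781], [175.6999969482422, 46.599998474121094]] 0.0735294446349144
```

```bash
python3 -m jog '[[-0.1,0,0.05,0,0,0],[-0.2,0,0.1,0,0,0],[-0.3,0,0.16,0,0,0],[-0.3,0,0.16,0,0,0]]'; python3 - <<'E'
from h import *
row([.014,-.012,.05],30)
c=cam('top')
top(c,(270,155,375,215),.094)
E
```

```text
time_s: 9.45
ee_pos: [0.4752, -0.0001, 0.2222]
eef_rot: [3.141, 0.522, -3.071]
force: [-6.8, 0.8, 1.8]
grip_width: 0.0608
grip_force: 3.3
row [-0.13, -0.0, 0.05, 0.001, -0.001, -0.0] tip now [ 0.0124 -0.0118  0.0497] F [-6.8  0.8  1.8] t 9.45
carton top (tray frame mm) [[132.89999389648438, -71.69999694824219], [178.10000610351562, -71.69999694824219], [178.1999969482422, 46.400001525878906], [133.0, 46.400001525878906]] 89.95703125
```

```bash
python3 -m jog '[[-0.08,0,0.05,0,0,0],[-0.16,0,0.1,0,0,0],[-0.16,0,0.1,0,0,0]]'; python3 - <<'E'
from h import *
row([.014,-.012,.05],30)
c=cam('top')
top(c,(270,155,375,215),.094)
E
```

```text
time_s: 9.8
ee_pos: [0.4764, 0.0, 0.2221]
eef_rot: [3.14, 0.52, -3.071]
force: [-23.0, -1.4, 14.5]
grip_width: 0.061
grip_force: 11.5
row [-0.03, -0.01, -0.01, 0.001, -0.004, -0.0] tip now [ 0.0132 -0.0117  0.0494] F [-23.   -1.4  14.5] t 9.8
carton top (tray frame mm) [[132.89999389648438, -71.80000305175781], [178.0, -71.9000015258789], [178.3000030517578, 46.29999923706055], [133.1999969482422, 46.400001525878906]] 89.84989929199219
```

The force reached 23 N with no more travel, so the lid end is home. I'll retract and check.

```bash
python3 -m jog '[[0.5,0,-0.3,0,0,0],[2.6,0,-1.5,0,0,0],[5.2,0,-3,0,0,0],[5.2,0,-3,0,0,0],[3,0,-7,0,0,0],[1,0,-10,0,0,0],[1,0,-10,0,0,0]]'; python3 - <<'E'
from h import *
c=cam('top');top(c,(270,155,375,215),.094)
im=c['img'];a=cv2.resize(im[150:310,170:460],None,fx=2.2,fy=2.2,interpolation=cv2.INTER_CUBIC)
d=cam('side')['img'][150:470,260:440];b=cv2.resize(d,None,fx=1,fy=a.shape[0]/320)
cv2.imwrite('pics/f.png',cv2.resize(np.hstack([a[:,:638],b])[:, :800],None,fx=.97,fy=.97))
E
```

```text
time_s: 10.55
ee_pos: [0.4202, -0.0043, 0.3085]
eef_rot: [-3.14, 0.532, -3.07]
force: [-0.9, 0.7, -0.9]
grip_width: 0.0609
grip_force: 0.0
carton top (tray frame mm) [[132.89999389648438, -71.69999694824219], [177.6999969482422, -71.80000305175781], [178.0, 46.29999923706055], [133.1999969482422, 46.400001525878906]] 89.84989929199219
```

View pics/f.png

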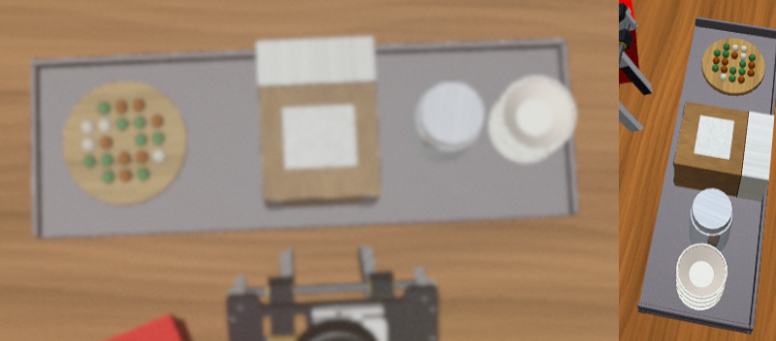

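The carton lies on its back with its lid against the back rim, and the bystanders are where they were. Nothing touches the gripper.

```bash
python3 -c "
from station import ctrl
print(ctrl.hand_in())"
```

```text
the job is handed in; nothing more can be done
None
```

I slid the carton upright to the tray edge, tipped it onto its back and pushed its lid end home against the back rim, with dishes, jar and board looking unmoved in the last pictures; handed in at about 11 s, verdict not shown.

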